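# Re-tension the quick-release clamp of the seedling tray

### The arm

A 6-joint arm with a two-finger parallel gripper is mounted at the origin on the work surface. World frame = base frame: x ahead of the robot, y to its left, z up, the work surface at z = 0. Lengths are in m, angles in rad, forces in N, time in s.
With the tool pointing down it reaches from about 0.425 to 0.95 m from the base axis. Payload 14.7 kg.
Tool frame: the origin (TCP) lies at the very end of the fingers, on their centre line; the grasp point (between the pads) lies 19 mm behind it (manip.grasp_offset is the distance from the TCP to the grasp point, in m); y points along the fingers, x is the direction in which the jaws open and shut, and the axes are right-handed (so a half turn about y gives the same grasp; the last joint's range is limited). The gripper opens to 85 mm and grips with 20 to 120 N. Pads are 22 mm wide; open, the fingers measure 114 mm over their backs; the gripper's body (76 mm by 85 mm) begins 54 mm behind the grasp point. The pads swing forward as they close: fully open they stand 13 mm farther back than shut.
Start: joints at [-1.222, 0.48, 1.596, -0, 1.065, -0.047], TCP at [0.251, -0.6, 0.231] pointing down, gripper open.
Joint ranges: [-2.75, 2.75], [-0.82, 2.05], [0.23, 2.67], [-1.56, 4.7], [0.09, 2.69], [-2.92, 2.92]. Speed limits (rad/s): [1.89, 1.89, 2.39, 3.01, 3.01, 3.01].

### API

Orientations are given as a unit quaternion [x, y, z, w].
In Python, from rig import manip gives the robot as it stands.
- The arm moves only by the tool arm_command, never from a script. Its argument "series" is a list of rows, each a list of 3 entries, a list of its own where there are three numbers: the shift along the world's x, y, z each as a share of 0.2 m, from -1 to 1, then the turn, a rotation vector about the world's x, y, z each as a share of 90 degrees, from -1 to 1, then the closure, from 0 (fully open) to 1 (shut). A call has 1 to 20 rows; each row is the pose to reach, as a shift and turn from the pose measured when the call began; what a row does not reach only later rows make up. A row lasts 1/8 s, in which the tool goes at most 62.5 mm and 10.7 degrees, less where a joint would pass 70% of its speed; a pose out of reach is approached as far as the arm can. A call with a number of a shift or a turn outside -1 to 1 is refused whole. A call with a gripper value outside its range is refused whole. The fingers move at their own pace and stop on an object; "grip_force" is the grip in N (left out, the last holds). Time passes only in rows, so rows that repeat a pose let the fingers close. It gives the time, the measured TCP pose, the force and the opening at its end, in the units of the state.
- manip.get_obs(): the state, without advancing time (a new reading comes with each control period).
- manip.snapshot(name): name is "side" or "top"; returns the picture (480x640x3 uint8, blue, green, red); there is no depth.
- manip.calibration(name): a dict with "fx", "fy", "cx", "cy" (pixels), "k1" (the pictures are not rectified: a ray, as slopes to the right and down, at radius r is drawn at 1 + k1 r^2 times it, then the intrinsics apply), "world_from_camera" (4x4, takes a point from camera to world coordinates). Camera axes: x right, y down, z forward; pixel columns grow to the right and rows downward; lengths in m; the calibration is good to about 2 mm. A picture is of the moment at which its call begins. calibration takes no time and is no camera call.
- manip.finish_job(): hands the job in, once; it reports no verdict.
The state is a dict: "clock": time; "q": joint angles; "dq": joint speeds; "joint_torque": joint torques, N m; "eef_pos": TCP position; "eef_rot": TCP orientation; "ft_force": force on the tool from outside, world axes, zero at the start; "wrist_torque": the same for the moment, N m; "finger_gap": opening from 0.0 (shut) to 1.0 (fully open).
Only numpy, scipy, OpenCV 4.12 (cv2) and the standard library are available. Lean on these libraries where they do the work, as an engineer would, in place of code of your own. Each camera call takes 0.05 s, during which the arm holds its last target.

### The job

Re-tension the quick-release clamp of the black tray that has green seedlings growing in it (not the tray of bare plugs). Flip its cam lever up until it stands open, then turn its wing nut clockwise (seen from above) until the wings lie in line with the clamp bar, and then flip the lever down again, fully closed, leaving the nut as set.

Things in the scene. Friction and masses are not known exactly. Their poses are not given: they have to be found in the camera images.
- cam_lever_grip (a point): Centre of the steel cam lever's drum-shaped end (24 mm diameter, 20 mm wide, grip across its flat ends), on the clamp of the tray with seedlings. Moves with the lever: its x axis runs along the 16 mm wide arm to the hinge pin, 90 mm away and 85 mm above the bench; its y axis is parallel to the pin and the clamp bar. Below the closed lever's end is only bench, 85 mm down.
- cam_lever (a joint): Lever angle: 0 = closed, lying level and pointing from the bar to the robot's side; grows as it is flipped up; stop at 1.5 rad, almost upright (open). Starts below 0.1. Friction (1.5 N at its end) holds it where it is left. An identical clamp on the tray of bare plugs is not to be used.
- wing_nut_grip (a point): On the vertical axis of the steel wing nut, 94 mm above the bench, at grip height. The wings are one upright plate, 50 mm long, 12 mm thick, 74 to 108 mm above the bench. Turns with the nut: x along the wings, y across the thickness, z up. It sits at the other end of the aluminium clamp bar (215 x 36 mm, top at 62 mm, along the tray's robot-side edge), 150 mm right of the lever's hinge.
- wing_nut (a joint): Angle of the wing nut, growing clockwise seen from above: 0 = wings square across the clamp bar, 1.57 = wings in line with the bar, as wanted. Stops at 0 and 2.1 rad. Starts between 0.1 and 0.7. Light friction (0.04 N m) holds it.

How it is judged:
On the way, in this order (a step that is already met when the one before it is completed fails the run):
1. the cam lever of the seedling tray's clamp is flipped open (65 degrees or more up from closed) (value of joint cam_lever above 1.13 rad), for 0.2 s.
2. with the lever open, the wing nut is turned until its wings are in line with the clamp bar, within 15 degrees (value of joint wing_nut between 1.31 and 1.83 rad and value of joint cam_lever above 1.13 rad), for 0.2 s.
At the end, for the whole second after the job is handed in: The cam lever is closed again (within 10 degrees of level) and the wing nut's wings are in line with the clamp bar, within 15 degrees (value of joint cam_lever below 0.18 rad and value of joint wing_nut between 1.31 and 1.83 rad); the robot touches nothing.
It also fails if it takes over 59 s, if anything falls off the work surface, if the arm or the gripper's body presses on something with over 40 N, if the wrist force passes 120 N, or if a joint passes its speed limit or range.

## Working session

There is one attempt and no reset: what is moved stays moved. The work goes in short steps, Python scripts to look and compute and a tool call to move; the robot and the scene stay as the last step left them, time stands still between calls to the robot, and variables do not carry over. Pictures are saved under pics/ and viewed, and the job is handed in when it is done.

Besides the shell and the picture viewer there is one more tool, called as name(argument=value, ...), one argument or row to a line, values as JSON. arm_command: Moves the arm, as the interface text tells. Its arguments: {"type":"object","properties":{"series":{"type":"array"},"grip_force":{"type":"number"}},"required":["series"]}

```bash
ls; mkdir -p pics; python3 - <<'E'
from rig import manip
import cv2,numpy as np
print(manip.get_obs(), manip.grasp_offset)
for n in("side","top"):
    cv2.imwrite(f"pics/{n}0.png",manip.snapshot(n)); print(n,manip.calibration(n))
E
```

```text
pics
{'clock': 0.0, 'q': array([-1.22158992e+00,  4.80844095e-01,  1.59690058e+00,  2.47486566e-05,
        1.06512730e+00, -4.66172405e-02]), 'dq': array([ 8.09273924e-04,  1.86382224e-04,  9.36538222e-05, -1.97489655e-04,
       -1.04977107e-03, -4.50733277e-05]), 'joint_torque': array([ 2.00669616e-03, -9.50651836e+01, -4.30176008e+01, -2.50393055e-05,
        1.23772753e-02,  1.69813484e-05]), 'eef_pos': array([ 0.25048473, -0.5993197 ,  0.2306545 ]), 'eef_rot': array([-0.58827421,  0.39229177, -0.39157208,  0.58882249]), 'ft_force': array([-0.74423824, -0.82575832, -0.18236652]), 'wrist_torque': array([-0.03531715, -0.0013349 ,  0.06463721]), 'finger_gap': 0.9999329865162484} 0.0187
side {'fx': 546.8978382081102, 'fy': 546.8978382081102, 'cx': 322.992308958485, 'cy': 237.92340420524764, 'k1': -0.08037102710871505, 'world_from_camera': array([[-0.99820652, -0.03442668,  0.04897492,  0.47466707],
       [-0.05969681,  0.63360195, -0.77135262,  0.67055702],
       [-0.00447549, -0.77289286, -0.63452076,  0.66038942],
       [ 0.        ,  0.        ,  0.        ,  1.        ]])}
top {'fx': 478.36005566874985, 'fy': 478.36005566874985, 'cx': 317.5471844658587, 'cy': 241.26789594414888, 'k1': -0.1147962136060032, 'world_from_camera': array([[ 0.00479779, -0.98278568,  0.18468701,  0.38538719],
       [-0.99994734, -0.00639055, -0.0080298 ,  0.01019909],
       [ 0.00907182, -0.18463876, -0.98276459,  0.95109461],
       [ 0.        ,  0.        ,  0.        ,  1.        ]])}
```

View pics/side0.png

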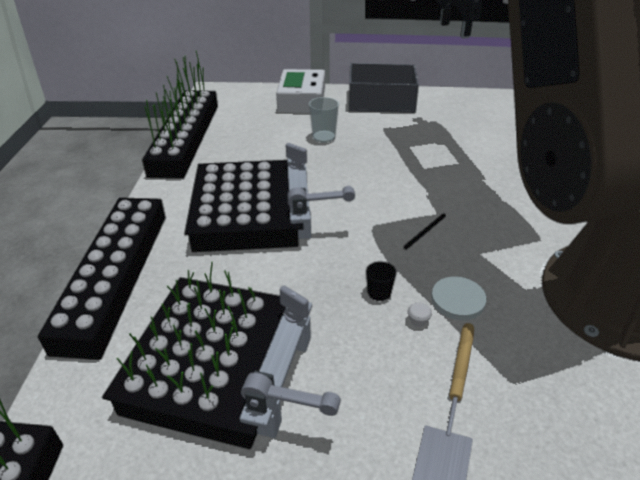

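View pics/top0.png

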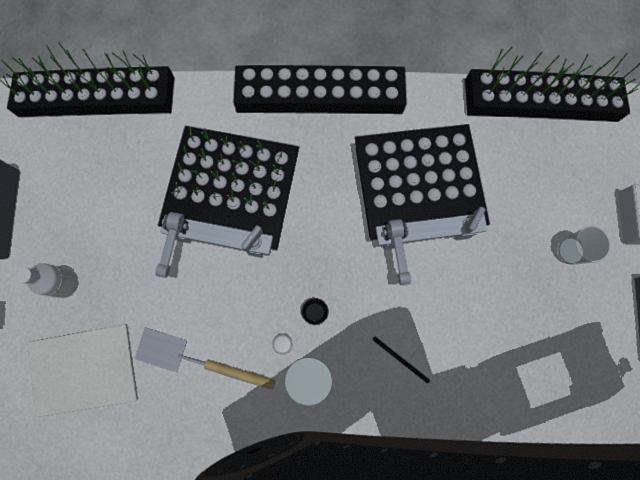

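The seedling tray is the left one in the top view, at about (230,185). Its lever hinge is near (175,222), the drum near (162,270) and the wing nut near (256,238). In the side view the hinge is near (258,388), the drum (330,403) and the nut (295,303). I'll zoom in next.

```bash
python3 - <<'E'
import cv2
a=cv2.imread("pics/top0.png")[200:290,140:290]
b=cv2.imread("pics/side0.png")[270:440,220:360]
cv2.imwrite("pics/topz.png",cv2.resize(a,None,fx=5,fy=5,interpolation=cv2.INTER_CUBIC))
cv2.imwrite("pics/sidez.png",cv2.resize(b,None,fx=3.5,fy=3.5,interpolation=cv2.INTER_CUBIC))
E
```

```text
(no output)
```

View pics/topz.png

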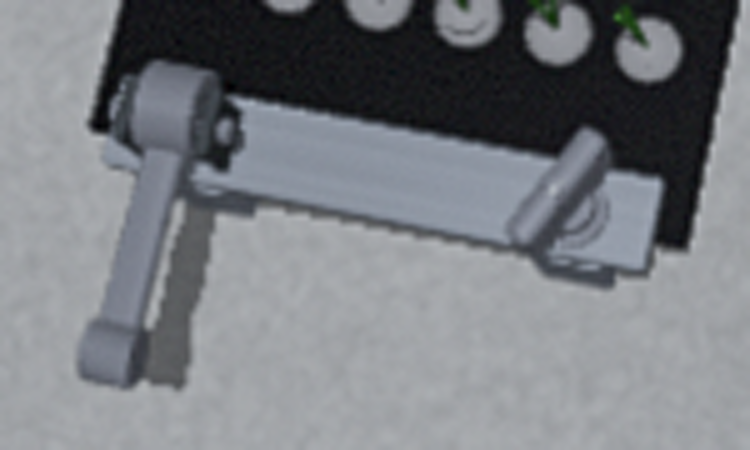

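View pics/sidez.png

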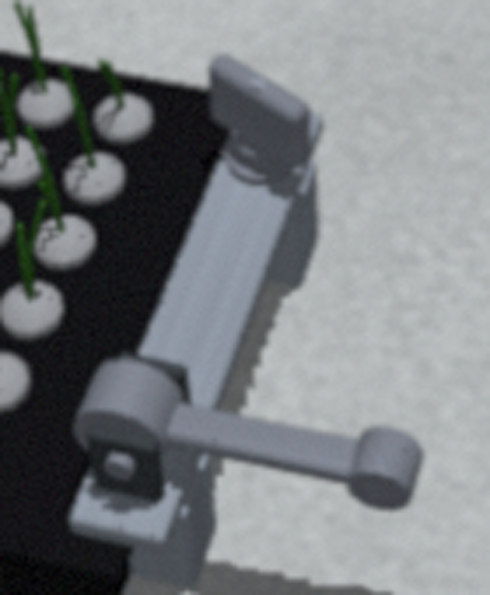

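```bash
cat > h.py <<'E'
import numpy as np,cv2
from rig import manip
def ray(n,p):
    c=manip.calibration(n); T=np.array(c["world_from_camera"])
    d=np.array([(p[0]-c["cx"])/c["fx"],(p[1]-c["cy"])/c["fy"]]); u=d.copy()
    for _ in range(20): u=d/(1+c["k1"]*(u@u))
    r=T[:3,:3]@np.array([u[0],u[1],1]); return T[:3,3],r/np.linalg.norm(r)
def onz(n,p,z):
    o,r=ray(n,p); return o+r*(z-o[2])/r[2]
def tri(p,q):
    o1,r1=ray("top",p);o2,r2=ray("side",q)
    s=np.linalg.lstsq(np.c_[r1,-r2],o2-o1,rcond=None)[0]
    a=o1+s[0]*r1;b=o2+s[1]*r2
    return (a+b)/2,np.linalg.norm(a-b)
def proj(n,P):
    c=manip.calibration(n); T=np.linalg.inv(np.array(c["world_from_camera"]))
    x=T[:3,:3]@np.array(P)+T[:3,3];u=x[:2]/x[2];u=u*(1+c["k1"]*(u@u))
    return u*c["fx"]+[c["cx"],c["cy"]]
tz=lambda u,v:(140+u/5,200+v/5)
sz=lambda u,v:(220+u/3.5,270+v/3.5)
E
python3 - <<'E'
from h import *
np.set_printoptions(precision=4,suppress=True)
for nm,p in dict(BL=(235,95),BR=(663,178),FR=(650,270),FL=(105,165),F2=(520,246)).items(): print(nm,onz("top",tz(*p),.062))
for nm,p in dict(nutA=(588,132),nutB=(515,228),nutC=(605,150),nutD=(535,240)).items(): print(nm,onz("top",tz(*p),.108))
print("side nut", onz("side",sz(220,62),.108),onz("side",sz(308,115),.108))
print("drum",tri(tz(112,352),sz(384,468)))
print("drum top z.085",onz("top",tz(112,352),.085))
print("hinge",tri(tz(178,108),sz(130,405)),onz("top",tz(178,108),.09))
E
```

```text
BL [0.5944 0.2538 0.062 ]
BR [0.5628 0.0882 0.062 ]
FR [0.5275 0.0923 0.062 ]
FL [0.5666 0.3029 0.062 ]
F2 [0.5363 0.1417 0.062 ]
nutA [0.5704 0.1117 0.108 ]
nutB [0.5351 0.1369 0.108 ]
nutC [0.5638 0.1053 0.108 ]
nutD [0.5307 0.1296 0.108 ]
side nut [0.5681 0.1146 0.108 ] [0.5296 0.1424 0.108 ]
drum (array([0.4918, 0.2882, 0.085 ]), np.float64(0.00014417854895096383))
drum top z.085 [0.4918 0.2882 0.085 ]
hinge (array([0.5837, 0.2685, 0.0866]), np.float64(0.0003331387985753068)) [0.5827 0.2674 0.09  ]
```

```bash
python3 - <<'E'
from h import *
from scipy.spatial.transform import Rotation as R
o=manip.get_obs(); M=R.from_quat(o["eef_rot"]).as_matrix(); print(M.round(3))
f=lambda v:np.degrees(np.arctan2(v[1],v[0]))
print("tool x yaw",f(M[:,0]),"bar",f([-.185,-.983]))
E
```

```text
[[ 0.386 -0.     0.923]
 [-0.923  0.001  0.386]
 [-0.001 -1.     0.   ]]
tool x yaw -67.32226375432012 bar -100.65836150220487
```

arm_command(
  series=[
    [[0.5, 0.4, 0.2], [0, 0, 0], 0],
    [[1, 0.8, 0.2], [0, 0, 0], 0],
    [[1, 1, 0.2], [0, 0, 0], 0],
    [[1, 1, 0.2], [0, 0, 0], 0],
  ],
)

```text
clock: 0.6
eef_pos: [0.427, -0.4267, 0.2673]
eef_rot: [-0.588, 0.392, -0.392, 0.589]
ft_force: [-0.1, -0.3, -0.1]
finger_gap: 0.997
```

arm_command(
  series=[
    [[0.2, 0.3, 0], [0, 0, 0.11], 0],
    [[0.3, 0.6, 0], [0, 0, 0.22], 0],
    [[0.35, 0.9, 0], [0, 0, 0.33], 0],
    [[0.4, 1, 0], [0, 0, 0.44], 0],
    [[0.4, 1, 0], [0, 0, 0.5], 0],
  ],
)

```text
clock: 1.23
eef_pos: [0.5076, -0.2242, 0.2672]
eef_rot: [-0.694, 0.135, -0.134, 0.694]
ft_force: [0.1, -1.2, 0.1]
finger_gap: 0.998
```

arm_command(
  series=[
    [[0, 0.3, 0], [0, 0, 0.11], 0],
    [[0, 0.6, 0], [0, 0, 0.22], 0],
    [[0, 0.9, 0], [0, 0, 0.33], 0],
    [[0, 1, 0], [0, 0, 0.44], 0],
    [[0, 1, 0], [0, 0, 0.5], 0],
  ],
)

```text
clock: 1.85
eef_pos: [0.5073, -0.0224, 0.267]
eef_rot: [-0.692, -0.143, 0.145, 0.692]
ft_force: [0.0, -0.5, -0.1]
finger_gap: 1.0
```

arm_command(
  series=[
    [[0, 0.3, 0], [0, 0, 0.11], 0],
    [[0, 0.6, 0], [0, 0, 0.22], 0],
    [[0, 0.9, 0], [0, 0, 0.33], 0],
    [[0, 1, 0], [0, 0, 0.44], 0],
    [[0, 1, 0], [0, 0, 0.5], 0],
  ],
)

```text
clock: 2.48
eef_pos: [0.5068, 0.1794, 0.2667]
eef_rot: [0.583, 0.399, -0.401, -0.583]
ft_force: [-0.8, -1.0, -0.1]
finger_gap: 0.998
```

```bash
cat > st.py <<'E'
from h import *
from scipy.spatial.transform import Rotation as R
def st():
    o=manip.get_obs(); M=R.from_quat(o["eef_rot"]).as_matrix()
    print(o["clock"],o["eef_pos"].round(4),"yaw",np.degrees(np.arctan2(M[1,0],M[0,0])).round(2),"ydir",M[:,1].round(3),"q",o["q"].round(2),"F",o["ft_force"].round(1),"T",o["wrist_torque"].round(2),"gap",round(o["finger_gap"],3))
    return o
def go(P,yaw):
    o=manip.get_obs(); M=R.from_quat(o["eef_rot"]).as_matrix()
    c,s=np.cos(np.radians(yaw)),np.sin(np.radians(yaw))
    G=np.array([[c,0,s],[s,0,-c],[0,-1,0.]]); G[:,2]=np.cross(G[:,0],G[:,1])
    print("shift",((np.array(P)-o["eef_pos"])/.2).round(3),"turn",(R.from_matrix(G@M.T).as_rotvec()/(np.pi/2)).round(3))
E
python3 -c "
from st import *
st();go([.491,.287,.2],79.3);go([.491,.287,.068],79.3)"
```

```text
2.475 [0.5068 0.1794 0.2667] yaw 68.89 ydir [-0.002 -0.002 -1.   ] q [ 0.28  0.29  1.81 -0.    1.05 -0.92] F [-0.8 -1.  -0.1] T [-0.02 -0.01  0.  ] gap 0.998
shift [-0.079  0.538 -0.333] turn [ 0.001 -0.001  0.116]
shift [-0.079  0.538 -0.993] turn [ 0.001 -0.001  0.116]
```

arm_command(
  series=[
    [[-0.079, 0.25, -0.1], [0, 0, 0.06], 0],
    [[-0.079, 0.538, -0.2], [0, 0, 0.116], 0],
    [[-0.079, 0.538, -0.333], [0, 0, 0.116], 0],
    [[-0.079, 0.538, -0.333], [0, 0, 0.116], 0.2],
    [[-0.079, 0.538, -0.333], [0, 0, 0.116], 0.3],
  ],
)

```text
clock: 3.1
eef_pos: [0.4913, 0.2867, 0.2008]
eef_rot: [0.545, 0.45, -0.452, -0.544]
ft_force: [-0.2, 0.7, 0.3]
finger_gap: 0.703
```

```bash
python3 -c "
from st import *
st();go([.491,.287,.067],79.3)
a=manip.snapshot('top');b=manip.snapshot('side')
cv2.imwrite('pics/t1.png',a);cv2.imwrite('pics/s1.png',b)
cv2.imwrite('pics/c1.png',np.hstack([cv2.resize(a[150:330,100:300],None,fx=2,fy=2),cv2.resize(b[270:450,200:400],None,fx=2,fy=2)]))"
```

```text
3.1 [0.4913 0.2867 0.2008] yaw 79.29 ydir [-0.001 -0.002 -1.   ] q [ 0.48  0.4   1.82 -0.    0.93 -0.91] F [-0.2  0.7  0.3] T [-0.03 -0.05  0.04] gap 0.703
shift [-0.002  0.002 -0.669] turn [ 0.001 -0.001  0.   ]
```

View pics/c1.png

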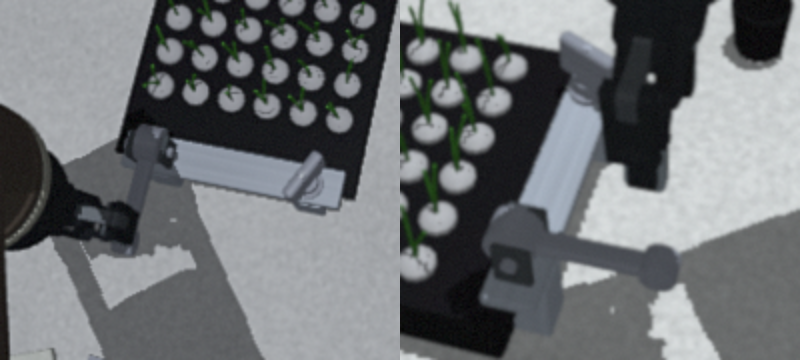

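The gripper is above the drum (top crop about (125,225)). It appears offset because of its height. The side crop shows the drum free at (660,268). Next I descend and grip.

arm_command(
  series=[
    [[-0.002, 0.002, -0.25], [0, 0, 0], 0.3],
    [[-0.002, 0.002, -0.5], [0, 0, 0], 0.3],
    [[-0.002, 0.002, -0.669], [0, 0, 0], 0.3],
    [[-0.002, 0.002, -0.669], [0, 0, 0], 0.4],
    [[-0.002, 0.002, -0.669], [0, 0, 0], 0.6],
    [[-0.002, 0.002, -0.669], [0, 0, 0], 0.8],
    [[-0.002, 0.002, -0.669], [0, 0, 0], 1],
    [[-0.002, 0.002, -0.669], [0, 0, 0], 1],
    [[-0.002, 0.002, -0.669], [0, 0, 0], 1],
  ],
  grip_force=25,
)

```text
clock: 4.32
eef_pos: [0.4927, 0.2884, 0.0694]
eef_rot: [0.545, 0.452, -0.45, -0.544]
ft_force: [-0.3, 8.1, 1.0]
finger_gap: 0.229
```

```bash
python3 -c "
from st import *
st()
b=manip.snapshot('side');a=manip.snapshot('top')
cv2.imwrite('pics/c2.png',np.hstack([cv2.resize(a[150:330,100:300],None,fx=2,fy=2),cv2.resize(b[270:450,200:400],None,fx=2,fy=2)]))"
```

```text
4.325 [0.4927 0.2884 0.0694] yaw 79.26 ydir [ 0.003  0.001 -1.   ] q [ 0.48  0.58  1.92 -0.    0.64 -0.91] F [-0.3  8.1  1. ] T [ 0.93 -0.01 -0.1 ] gap 0.229
```

View pics/c2.png

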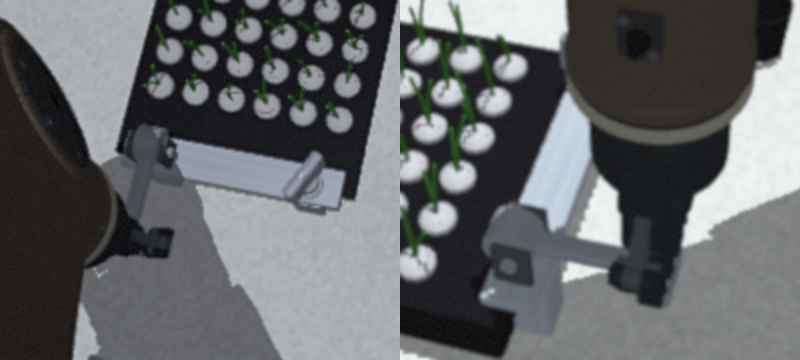

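arm_command(
  series=[
    [[0.002, 0, 0.045], [0, 0, 0], 1],
    [[0.009, -0.002, 0.089], [0, 0, 0], 1],
    [[0.02, -0.004, 0.133], [0, 0, 0], 1],
    [[0.035, -0.007, 0.175], [0, 0, 0], 1],
    [[0.054, -0.01, 0.216], [0, 0, 0], 1],
    [[0.077, -0.015, 0.254], [0, 0, 0], 1],
  ],
)

```text
clock: 5.18
eef_pos: [0.5083, 0.2855, 0.1207]
eef_rot: [0.545, 0.452, -0.45, -0.544]
ft_force: [2.4, 3.5, -8.0]
finger_gap: 0.229
```

```bash
python3 -c "
from st import *
st()
b=manip.snapshot('side');a=manip.snapshot('top')
cv2.imwrite('pics/c3.png',np.hstack([cv2.resize(a[150:330,100:300],None,fx=2,fy=2),cv2.resize(b[270:450,200:400],None,fx=2,fy=2)]))"
```

```text
5.175 [0.5083 0.2855 0.1207] yaw 79.25 ydir [ 0.003  0.001 -1.   ] q [ 0.46  0.52  1.86 -0.    0.76 -0.92] F [ 2.4  3.5 -8. ] T [ 0.55 -0.23 -0.08] gap 0.229
```

View pics/c3.png

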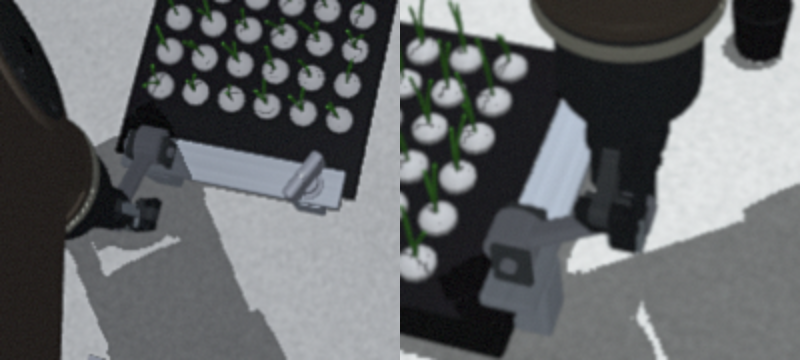

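arm_command(
  series=[
    [[0.027, -0.005, 0.036], [0, 0, 0], 1],
    [[0.057, -0.01, 0.069], [0, 0, 0], 1],
    [[0.09, -0.017, 0.098], [0, 0, 0], 1],
    [[0.126, -0.023, 0.125], [0, 0, 0], 1],
    [[0.165, -0.031, 0.147], [0, 0, 0], 1],
    [[0.205, -0.038, 0.165], [0, 0, 0], 1],
    [[0.247, -0.046, 0.18], [0, 0, 0], 1],
    [[0.29, -0.054, 0.189], [0, 0, 0], 1],
    [[0.3, -0.056, 0.191], [0, 0, 0], 1],
    [[0.3, -0.056, 0.191], [0, 0, 0], 1],
  ],
)

```text
clock: 6.52
eef_pos: [0.5691, 0.2739, 0.1593]
eef_rot: [0.545, 0.452, -0.45, -0.544]
ft_force: [-2.4, -4.9, 0.3]
finger_gap: 0.23
```

```bash
python3 -c "
from st import *
st()
b=manip.snapshot('side');a=manip.snapshot('top')
cv2.imwrite('pics/c4.png',np.hstack([cv2.resize(a[150:330,100:300],None,fx=2,fy=2),cv2.resize(b[270:450,200:400],None,fx=2,fy=2)]))"
```

```text
6.525 [0.5691 0.2739 0.1593] yaw 79.23 ydir [ 0.004  0.001 -1.   ] q [ 0.4   0.53  1.71 -0.    0.9  -0.98] F [-2.4 -4.9  0.3] T [-0.66  0.52 -0.02] gap 0.23
```

View pics/c4.png

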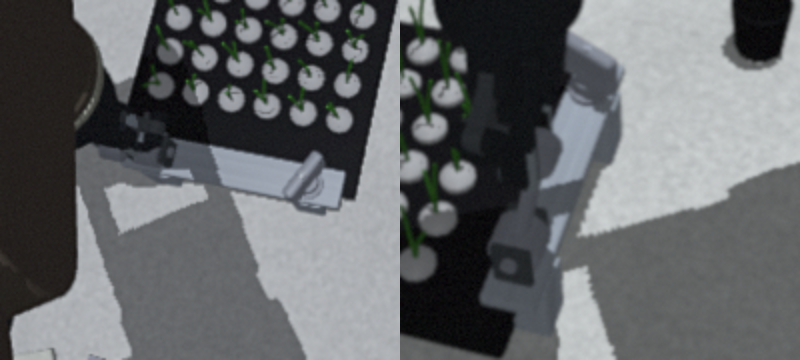

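arm_command(
  series=[
    [[0, 0, 0], [0, 0, 0], 0.6],
    [[0, 0, 0], [0, 0, 0], 0.5],
    [[0, 0, 0], [0, 0, 0], 0.4],
    [[0, 0, 0.2], [0, 0, 0], 0.4],
    [[0, 0, 0.5], [0, 0, 0], 0.4],
    [[0, 0, 0.5], [0, 0, 0], 0.4],
  ],
)

```text
clock: 7.38
eef_pos: [0.5713, 0.2751, 0.2643]
eef_rot: [0.546, 0.455, -0.447, -0.543]
ft_force: [-0.8, -0.6, 0.0]
finger_gap: 0.596
```

```bash
python3 -c "
from st import *
st(); go([.552,.122,.22],54.6)
b=manip.snapshot('side');a=manip.snapshot('top')
cv2.imwrite('pics/s5.png',b);cv2.imwrite('pics/t5.png',a)
cv2.imwrite('pics/c5.png',np.hstack([cv2.resize(a[150:330,100:300],None,fx=2,fy=2),cv2.resize(b[270:450,200:400],None,fx=2,fy=2)]))"
```

```text
7.375 [0.5713 0.2751 0.2643] yaw 79.25 ydir [ 0.012  0.004 -1.   ] q [ 0.4   0.42  1.61 -0.    1.1  -0.98] F [-0.8 -0.6  0. ] T [-0.01 -0.08 -0.  ] gap 0.596
shift [-0.097 -0.766 -0.222] turn [-0.001  0.008 -0.274]
```

View pics/c5.png

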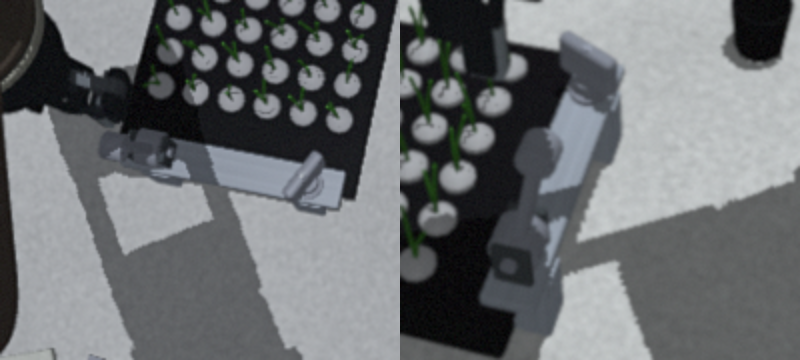

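The lever stands nearly upright; its drum is at side crop (537,152). The nut is untouched at top crop (303,177). I'm moving over the nut.

arm_command(
  series=[
    [[0, -0.25, 0], [0, 0, -0.1], 0.3],
    [[-0.05, -0.5, 0], [0, 0.004, -0.2], 0.2],
    [[-0.097, -0.766, 0], [0, 0.008, -0.274], 0.2],
    [[-0.097, -0.766, -0.1], [0, 0.008, -0.274], 0.2],
    [[-0.097, -0.766, -0.2], [0, 0.008, -0.274], 0.2],
    [[-0.097, -0.766, -0.222], [0, 0.008, -0.274], 0.2],
  ],
)

```text
clock: 8.22
eef_pos: [0.5484, 0.1206, 0.2135]
eef_rot: [-0.626, -0.321, 0.327, 0.63]
ft_force: [-0.1, 0.2, -0.7]
finger_gap: 0.797
```

```bash
python3 -c "
from st import *
st(); go([.552,.122,.077],54.6)"
```

```text
8.225 [0.5484 0.1206 0.2135] yaw 54.57 ydir [-0.01   0.001 -1.   ] q [ 0.16  0.38  1.81  0.    0.96 -0.79] F [-0.1  0.2 -0.7] T [-0. -0. -0.] gap 0.797
shift [ 0.018  0.007 -0.682] turn [-0.001 -0.007  0.   ]
```

arm_command(
  series=[
    [[0.018, 0.007, -0.2], [0, -0.007, 0], 0.2],
    [[0.018, 0.007, -0.4], [0, -0.007, 0], 0.2],
    [[0.018, 0.007, -0.6], [0, -0.007, 0], 0.2],
    [[0.018, 0.007, -0.682], [0, -0.007, 0], 0.2],
    [[0.018, 0.007, -0.682], [0, -0.007, 0], 0.4],
    [[0.018, 0.007, -0.682], [0, -0.007, 0], 0.6],
    [[0.018, 0.007, -0.682], [0, -0.007, 0], 0.7],
    [[0.018, 0.007, -0.682], [0, -0.007, 0], 0.8],
    [[0.018, 0.007, -0.682], [0, -0.007, 0], 1],
    [[0.018, 0.007, -0.682], [0, -0.007, 0], 1],
    [[0.018, 0.007, -0.682], [0, -0.007, 0], 1],
  ],
)

```text
clock: 9.6
eef_pos: [0.5532, 0.123, 0.0781]
eef_rot: [-0.628, -0.326, 0.323, 0.629]
ft_force: [1.5, 9.5, 5.6]
finger_gap: 0.133
```

```bash
python3 -c "
from st import *
st()
b=manip.snapshot('side');a=manip.snapshot('top')
cv2.imwrite('pics/c6.png',np.hstack([cv2.resize(a[150:330,100:300],None,fx=2,fy=2),cv2.resize(b[250:430,200:400],None,fx=2,fy=2)]))"
```

```text
9.6 [0.5532 0.123  0.0781] yaw 54.56 ydir [ 0.004  0.003 -1.   ] q [ 0.16  0.56  1.92  0.    0.65 -0.79] F [1.5 9.5 5.6] T [ 1.43 -0.14 -0.07] gap 0.133
```

View pics/c6.png

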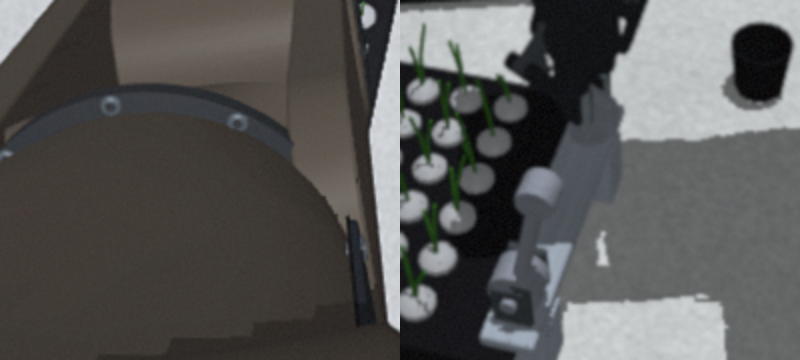

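arm_command(
  series=[
    [[0, 0.005, 0], [0, 0, -0.09], 1],
    [[0, 0.005, 0], [0, 0, -0.18], 1],
    [[0, 0.005, 0], [0, 0, -0.27], 1],
    [[0, 0.005, 0], [0, 0, -0.36], 1],
    [[0, 0.005, 0], [0, 0, -0.45], 1],
    [[0, 0.005, 0], [0, 0, -0.54], 1],
    [[0, 0.005, 0], [0, 0, -0.63], 1],
    [[0, 0.005, 0], [0, 0, -0.72], 1],
    [[0, 0.005, 0], [0, 0, -0.725], 1],
    [[0, 0.005, 0], [0, 0, -0.725], 1],
  ],
)

```text
clock: 10.95
eef_pos: [0.5515, 0.1227, 0.0782]
eef_rot: [0.705, -0.065, 0.066, -0.703]
ft_force: [-7.0, -13.8, 8.6]
finger_gap: 0.136
```

```bash
python3 -c "
from st import *
st()"
```

```text
10.95 [0.5515 0.1227 0.0782] yaw -10.68 ydir [ 0.001 -0.004 -1.   ] q [ 0.17  0.56  1.92 -0.01  0.66  0.36] F [ -7.  -13.8   8.6] T [-2.33  1.38 -0.11] gap 0.136
```

arm_command(
  series=[
    [[0, -0.008, 0], [0, 0, 0], 1],
    [[0, -0.008, 0], [0, 0, 0], 0.8],
    [[0, -0.008, 0], [0, 0, 0], 0.6],
    [[0, -0.008, 0], [0, 0, 0], 0.4],
    [[0, -0.008, 0], [0, 0, 0], 0.3],
    [[0, -0.008, 0.2], [0, 0, 0], 0.3],
    [[0, -0.008, 0.5], [0, 0, 0], 0.3],
    [[0, -0.008, 0.9], [0, 0, 0], 0.3],
    [[0, -0.008, 0.9], [0, 0, 0], 0.3],
  ],
)

```text
clock: 12.08
eef_pos: [0.5531, 0.1213, 0.2624]
eef_rot: [0.705, -0.063, 0.068, -0.703]
ft_force: [-0.1, -0.3, -1.4]
finger_gap: 0.702
```

```bash
python3 -c "
from st import *
st(); go([.571,.273,.265],79.3)"
```

```text
12.075 [0.5531 0.1213 0.2624] yaw -10.68 ydir [ 0.006 -0.003 -1.   ] q [ 0.16  0.33  1.76 -0.    1.05  0.35] F [-0.1 -0.3 -1.4] T [-0.05  0.02  0.02] gap 0.702
shift [0.089 0.758 0.013] turn [-0.002  0.005  1.   ]
```

arm_command(
  series=[
    [[0.01, 0.09, 0.02], [0, 0, 0.11], 0.3],
    [[0.02, 0.17, 0.02], [0, 0, 0.22], 0.3],
    [[0.03, 0.25, 0.02], [0, 0, 0.33], 0.3],
    [[0.04, 0.34, 0.02], [0, 0, 0.44], 0.3],
    [[0.05, 0.42, 0.02], [0, 0, 0.55], 0.3],
    [[0.06, 0.51, 0.02], [0, 0, 0.66], 0.3],
    [[0.07, 0.6, 0.02], [0, 0, 0.77], 0.3],
    [[0.08, 0.7, 0.02], [0, 0, 0.88], 0.3],
    [[0.089, 0.758, 0.013], [0, 0, 1], 0.3],
    [[0.089, 0.758, 0.013], [0, 0, 1], 0.3],
  ],
)

```text
clock: 13.32
eef_pos: [0.5708, 0.2735, 0.2647]
eef_rot: [-0.543, -0.453, 0.449, 0.546]
ft_force: [-0.8, 0.5, -0.4]
finger_gap: 0.701
```

```bash
python3 -c "
from st import *
st()
b=manip.snapshot('side');a=manip.snapshot('top')
cv2.imwrite('pics/t7.png',a);cv2.imwrite('pics/s7.png',b)
cv2.imwrite('pics/c7.png',np.hstack([cv2.resize(a[180:270,180:280],None,fx=4,fy=4,interpolation=2),cv2.resize(b[270:450,200:400],None,fx=2,fy=2,interpolation=2)]))"
```

```text
13.325 [0.5708 0.2735 0.2647] yaw 79.32 ydir [ 0.003  0.006 -1.   ] q [ 0.4   0.42  1.6   0.01  1.11 -0.99] F [-0.8  0.5 -0.4] T [ 0.01 -0.    0.  ] gap 0.701
```

View pics/c7.png

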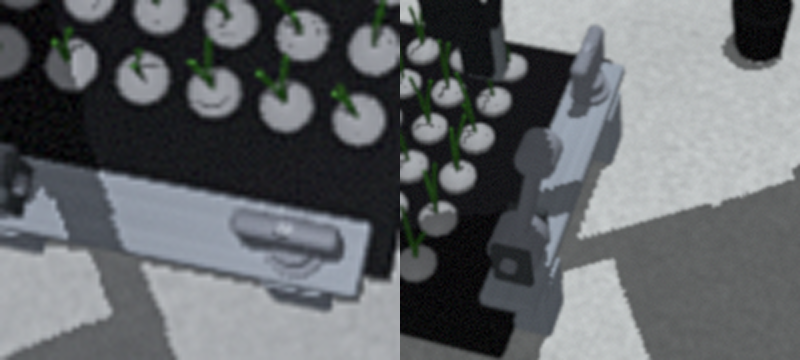

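The wings now run from (240,215) to (340,238) in the top crop, parallel to the bar edge. The lever is still upright, with its drum at side crop (537,150). I'm re-gripping the drum.

```bash
python3 -c "
from st import *
print(onz('side',(268.5,346),.174)); go([.569,.273,.159],79.3)"
```

```text
[0.56238122 0.27543144 0.174     ]
shift [-0.009  0.002 -0.529] turn [-0.004  0.002  0.003]
```

arm_command(
  series=[
    [[-0.01, 0, -0.2], [0, 0, 0], 0.3],
    [[-0.01, 0, -0.4], [0, 0, 0], 0.3],
    [[-0.01, 0, -0.53], [0, 0, 0], 0.3],
    [[-0.01, 0, -0.53], [0, 0, 0], 0.5],
    [[-0.01, 0, -0.53], [0, 0, 0], 0.7],
    [[-0.01, 0, -0.53], [0, 0, 0], 1],
    [[-0.01, 0, -0.53], [0, 0, 0], 1],
    [[-0.01, 0, -0.53], [0, 0, 0], 1],
    [[-0.01, 0, -0.53], [0, 0, 0], 1],
  ],
)

```text
clock: 14.55
eef_pos: [0.5699, 0.2736, 0.1606]
eef_rot: [-0.545, -0.453, 0.446, 0.546]
ft_force: [1.8, 4.6, -1.4]
finger_gap: 0.232
```

```bash
python3 -c "
from st import *
st()
b=manip.snapshot('side')
cv2.imwrite('pics/c8.png',cv2.resize(b[270:450,200:400],None,fx=3,fy=3,interpolation=2))"
```

```text
14.55 [0.5699 0.2736 0.1606] yaw 79.01 ydir [ 0.006  0.008 -1.   ] q [ 0.4   0.53  1.71  0.01  0.89 -0.99] F [ 1.8  4.6 -1.4] T [ 0.66 -0.17 -0.06] gap 0.232
```

View pics/c8.png

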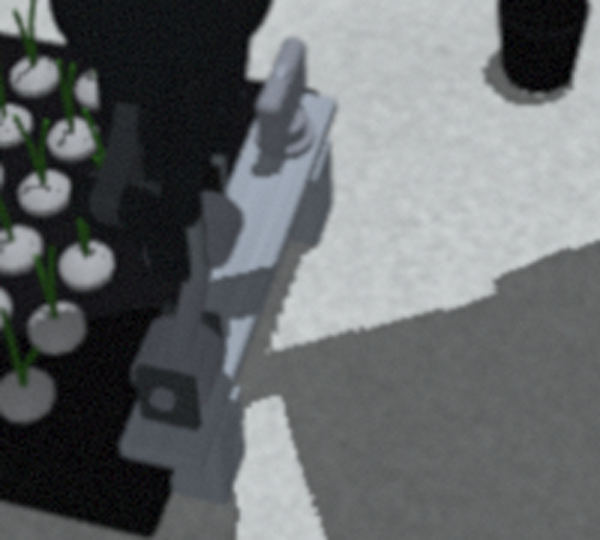

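arm_command(
  series=[
    [[-0.043, 0.008, -0.009], [0, 0, 0], 1],
    [[-0.085, 0.016, -0.024], [0, 0, 0], 1],
    [[-0.125, 0.024, -0.042], [0, 0, 0], 1],
    [[-0.164, 0.031, -0.064], [0, 0, 0], 1],
    [[-0.2, 0.038, -0.09], [0, 0, 0], 1],
    [[-0.233, 0.044, -0.12], [0, 0, 0], 1],
    [[-0.263, 0.049, -0.153], [0, 0, 0], 1],
    [[-0.29, 0.054, -0.189], [0, 0, 0], 1],
  ],
)

```text
clock: 15.6
eef_pos: [0.5119, 0.285, 0.1242]
eef_rot: [-0.545, -0.454, 0.446, 0.547]
ft_force: [-3.3, 1.1, 8.4]
finger_gap: 0.228
```

```bash
python3 -c "
from st import *
st();go([.4927,.2884,.0690],79.2)"
```

```text
15.6 [0.5119 0.285  0.1242] yaw 78.98 ydir [ 0.007  0.009 -1.   ] q [ 0.45  0.51  1.85  0.01  0.76 -0.93] F [-3.3  1.1  8.4] T [-0.04  0.28  0.06] gap 0.228
shift [-0.096  0.017 -0.276] turn [-0.006  0.005  0.002]
```

arm_command(
  series=[
    [[-0.028, 0.005, -0.04], [0, 0, 0], 1],
    [[-0.05, 0.009, -0.08], [0, 0, 0], 1],
    [[-0.067, 0.012, -0.122], [0, 0, 0], 1],
    [[-0.08, 0.015, -0.165], [0, 0, 0], 1],
    [[-0.089, 0.016, -0.21], [0, 0, 0], 1],
    [[-0.094, 0.017, -0.25], [0, 0, 0], 1],
    [[-0.096, 0.017, -0.285], [0, 0, 0], 1],
    [[-0.096, 0.017, -0.285], [0, 0, 0], 1],
  ],
)

```text
clock: 16.6
eef_pos: [0.4933, 0.2887, 0.0686]
eef_rot: [-0.545, -0.454, 0.445, 0.547]
ft_force: [-4.5, -3.1, 23.7]
finger_gap: 0.228
```

```bash
python3 -c "
from st import *
st()
b=manip.snapshot('side');cv2.imwrite('pics/c9.png',cv2.resize(b[270:450,200:400],None,fx=3,fy=3,interpolation=2))"
```

```text
16.6 [0.4933 0.2887 0.0686] yaw 78.97 ydir [ 0.009  0.01  -1.   ] q [ 0.47  0.58  1.92  0.01  0.63 -0.91] F [-4.5 -3.1 23.7] T [-0.73  0.85  0.08] gap 0.228
```

View pics/c9.png

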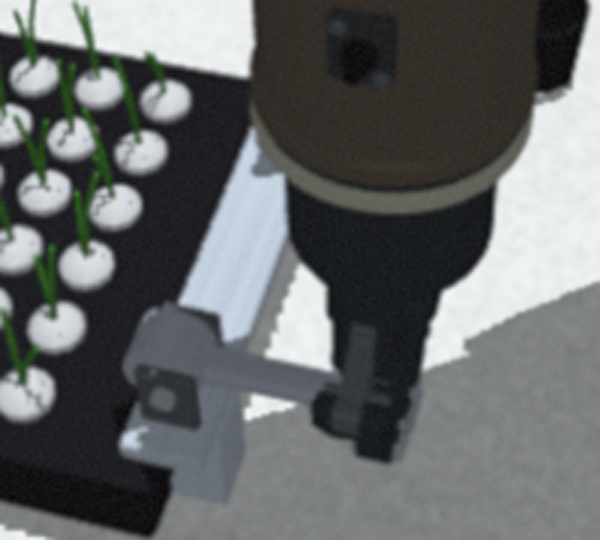

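The side view shows the lever level, and the 24 N upward force says it is on its stop. I'll release and retreat.

arm_command(
  series=[
    [[0, 0, 0], [0, 0, 0], 0.8],
    [[0, 0, 0], [0, 0, 0], 0.6],
    [[0, 0, 0], [0, 0, 0], 0.4],
    [[0, 0, 0], [0, 0, 0], 0.3],
    [[0, 0, 0.2], [0, 0, 0], 0.3],
    [[0, 0, 0.5], [0, 0, 0], 0.3],
    [[-0.1, 0, 0.9], [0, 0, 0], 0.3],
    [[-0.1, 0, 0.9], [0, 0, 0], 0.3],
  ],
)

```text
clock: 17.65
eef_pos: [0.474, 0.2894, 0.2524]
eef_rot: [-0.545, -0.456, 0.443, 0.546]
ft_force: [-0.2, -0.6, -1.5]
finger_gap: 0.7
```

```bash
python3 -c "
from st import *
st()
b=manip.snapshot('side');a=manip.snapshot('top')
cv2.imwrite('pics/c10.png',np.hstack([cv2.resize(a[180:290,150:280],None,fx=3,fy=3,interpolation=2)[:360],cv2.resize(b[270:450,200:400],None,fx=2,fy=2,interpolation=2)[:330] if 0 else cv2.resize(b[270:435,200:400],None,fx=2,fy=2,interpolation=2)]))"
```

```text
17.65 [0.474  0.2894 0.2524] yaw 78.98 ydir [ 0.013  0.012 -1.   ] q [ 0.49  0.32  1.81  0.01  1.   -0.89] F [-0.2 -0.6 -1.5] T [-0.   -0.02 -0.02] gap 0.7
```

View pics/c10.png

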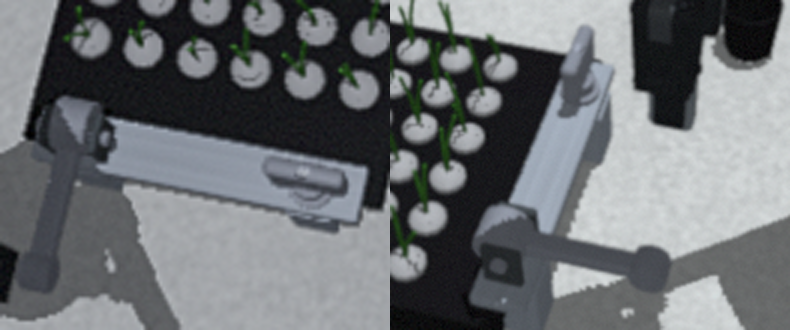

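The final view shows the lever level: drum at top crop (38,270), side crop (652,268), as at the start. The wings run from (268,165) to (342,180) at 11.5°, against 11.3° for the bar edge. The gripper is clear.

```bash
python3 -c "
from rig import manip
print(manip.finish_job())"
```

```text
the job is handed in; nothing more can be done
None
```

The seedling tray's clamp is re-tensioned, and I handed the job in at about 17.7 s; no verdict came back.

- **Lever opened:** I gripped the drum and swung it up to about 1.4 rad, estimated from the tool pose. The camera showed it still standing upright after I released it.
- **Wing nut:** I turned it about 65° clockwise. In the final picture the wings lie at 11.5° and the bar edge at 11.3°, so they are in line. These are angles read off the image by eye.
- **Lever closed:** I swung it back down until it met its stop, with about 24 N of upward force on the tool. After release it looked level, in the same place as at the start.
- **Clear of the clamp:** The gripper was clear of the lever, and the force reading was close to zero.

No check failed. My one small disagreement was in locating the parts: the hinge and nut positions from different measurements differed by 2–4 mm. That showed up as sideways forces of up to about 14 N while gripping, well under the limits.

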